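Shingle the sample plates along the tray

TASK

Take the two oblong sample plates that lie on the bench, not the square one or the disc, and lay them in the shallow tray so that they carry on the row begun by the plate already there. Shingle them like roof tiles in one straight line along the tray: each new plate lies with one end on the plate before it, overlapping it by about a third of its length, and its other end down on the tray floor, towards the empty end of the tray. The plate already in the tray stays where it is.

Things in the scene. Friction and masses are not known exactly. Their poses are not given: they have to be found in the camera images.
- tray: fixed shallow blue plastic tray, 250 x 140 mm outside, 12 mm high; floor 4 mm thick (its top is 4 mm over the bench), walls 5 mm thick that rise 8 mm over the floor, inside 240 x 130 mm. Origin: centre of its underside, at bench level; x runs along its 250 mm length from the starting end to the empty end, which is the way the row grows; y across it, z up
- starter_center (a point): the loose oblong off-white plate, 70 x 40 x 8 mm, about 50 g, that already lies flat on the tray floor near the starting end, on the tray's centre line and square with the tray. The point is its centre, half-way up (4 mm over the tray floor); its x runs along its length and along the tray's x, towards the empty end
- plate_a_center (a point): one of the two loose oblong off-white plastic sample plates on the bench, 70 x 40 x 8 mm, square-edged and the same on both faces and both ends, about 50 g, lying flat on the bench (nothing under it); the two are interchangeable. The point is its centre, half-way up (4 mm over its underside); x runs along its 70 mm length, y across its 40 mm width, z is normal to its face. The shorter 40 x 40 mm square plate and the 48 mm disc of the same material are other samples
- plate_b_center (a point): one of the two loose oblong off-white plastic sample plates on the bench, 70 x 40 x 8 mm, square-edged and the same on both faces and both ends, about 50 g, lying flat on the bench (nothing under it); the two are interchangeable. The point is its centre, half-way up (4 mm over its underside); x runs along its 70 mm length, y across its 40 mm width, z is normal to its face. The shorter 40 x 40 mm square plate and the 48 mm disc of the same material are other samples
There are look-alikes about, which are no part of the job. What is shaped like the part that bears plate_b_center but blue or green is not meant. Leave any blue or yellow look-alike of the part that bears plate_a_center alone.

How it is judged:
By the outcome, as a careful person would: the job done as asked, in the order asked, and still so for the second after the job is handed in, with the robot touching nothing.
It also fails if it takes over 54 s, if anything falls off the work surface, if the arm or the gripper's body presses on something with over 40 N, if the wrist force passes 120 N, or if a joint passes its speed limit or range.

ROBOT

A 6-joint arm with a two-finger parallel gripper is mounted at the origin on the work surface. World frame = base frame: x ahead of the robot, y to its left, z up, the work surface at z = 0. Lengths are in mm, angles in rad, forces in N, time in s.
With the tool pointing down it reaches from about 275 to 750 mm from the base axis. Payload 10.2 kg.
Tool frame: the origin (TCP) lies on the mounting face of the last link; the fingertips stand 166 mm ahead of it and the grasp point (between the pads) lies 147 mm ahead of it (arm.grip_point_offset is the z of the grasp point in the tool frame, in mm); z points along the fingers, y is the line along which they close (so a half turn about z gives the same grasp; the last joint's range is limited). The gripper opens to 88 mm and grips with 3 to 60 N. Pads are 18 mm wide; open, the fingers measure 123 mm over their backs; the gripper's body (75 mm by 187 mm) begins 45 mm behind the grasp point.
Start: joints at [0.991, 0.313, 1.498, -0, 1.331, -0.223], TCP at [183.384, 491.938, 404.72] pointing down, gripper open.
Joint ranges: [-2.94, 2.94], [-0.97, 2.17], [0.19, 2.56], [-1.23, 4.37], [0.02, 3.11], [-2.88, 2.88]. Speed limits (rad/s): [2.39, 2.39, 3.01, 3.14, 3.14, 3.14].

INTERFACE

Orientations are given as a 3x3 rotation matrix whose columns are the frame's x, y, z axes.
In Python, from rig import arm gives the robot as it stands.
- The arm moves only by the tool send_rows, never from a script. Its argument "commands" is a list of rows, each a list of 7 numbers: the opening, from 0 (shut) to 1 (fully open), then the shift along the tool's x, y, z as a fraction of full scale, then the turn, a rotation vector about the tool's x, y, z as a fraction of full scale. In form: [[claw, x, y, z, wx, wy, wz], ...]. A call has 1 to 5 rows; each row shifts and turns the commanded pose from where the row before left it, along the tool's axes as they then stand; what a row does not reach is not made up. Full scale, the value 1, is 0.06 m for a shift and 0.12 rad for a turn. A row lasts 1/8 s, in which the tool goes at most 62.5 mm and 10.7 degrees, less where a joint would pass 70% of its speed; a pose out of reach is approached as far as the arm can. A call with a number of a shift or a turn outside -1 to 1 is refused whole. A call with a gripper value outside its range is refused whole. The fingers move at their own pace and stop on an object; "force" is the grip in N (left out, the last holds). Time passes only in rows, so rows that do not move let the fingers close. It gives the time, the measured TCP pose, the force, the opening and the grip force at its end, in the units of the state.
- arm.get_obs(): the state, without advancing time (a new reading comes with each control period).
- arm.grab_frame(name): name is "side" or "top" or "wrist"; returns the picture (384x512x3 uint8, red, green, blue); there is no depth.
- arm.camera_params(name): a dict with "vertical_fov" (degrees; the focal length in pixels is half the picture's height over the tangent of half this angle, whatever the lens; pixels are square), "cx", "cy" (the principal point, pixels), "camera_from_world" (4x4, takes a point from world to camera coordinates). Camera axes: x right, y up, looking along -z (the intrinsics and any distortion apply to the point x, -y, -z); pixel columns grow to the right and rows downward; lengths in mm; the calibration is good to about 2 mm. A picture is of the moment at which its call begins: read the wrist's pose just before it. camera_params takes no time and is no camera call; for the wrist camera it gives the pose at the moment of the call.
- arm.hand_in(): hands the job in; it is judged then, once.
The state is a dict: "time_s": time; "q": joint angles; "joint_vel": joint speeds; "joint_torque": joint torques, N m; "eef_pos": TCP position; "ee_rot": TCP orientation; "ft_force": force on the tool from outside, world axes, zero at the start; "wrist_torque": the same for the moment, N m; "finger_gap": finger opening in mm; "gripper_force": force on a finger pad.
Only numpy, scipy, OpenCV 4.12 (cv2) and the standard library are available. Lean on these libraries where they do the work, as an engineer would, in place of code of your own. Each camera call takes 0.05 s, during which the arm holds its last target. There are 200 camera calls.

## Working session

There is one attempt and no reset: what is moved stays moved. The work goes in short steps, Python scripts to look and compute and a tool call to move; the robot and the scene stay as the last step left them, time stands still between calls to the robot, and variables do not carry over. Pictures are saved under pics/ and viewed, at most 10 in all, crops included, and the job is handed in when it is done.

Besides the shell and the picture viewer there is one more tool, called in YAML: its name, and indented under it one key for each argument. send_rows: Moves the arm, as the interface text tells. Shift numbers are shares of 0.06 m and turn numbers shares of 0.12 rad, none past 1 either way. Its arguments: {"type":"object","properties":{"commands":{"type":"array"},"force":{"type":"number"}},"required":["commands"]}

```bash
mkdir -p pics; ls
python3 - <<'E'
from rig import arm
import cv2
for n in("top","side"):
    f=arm.grab_frame(n); cv2.imwrite(f"pics/{n}0.png",f[:,:,::-1])
    p=arm.camera_params(n); print(n,p)
o=arm.get_obs(); print(o["time_s"],o["eef_pos"],o["ee_rot"],o["finger_gap"],o["ft_force"])
E
```

```text
pics
top {'vertical_fov': 47.4964108532386, 'cx': 263.6842653703251, 'cy': 195.59643135911077, 'camera_from_world': array([[-2.03914670e-02, -9.99520524e-01, -2.33004466e-02,
         1.08800788e+02],
       [ 9.91051155e-01, -2.32826770e-02,  1.31436390e-01,
        -5.22055051e+02],
       [-1.31915866e-01, -2.04117537e-02,  9.91050738e-01,
        -9.69825079e+02],
       [ 0.00000000e+00,  0.00000000e+00,  0.00000000e+00,
         1.00000000e+00]])}
side {'vertical_fov': 53.814962741543354, 'cx': 252.417246171835, 'cy': 189.73947338270236, 'camera_from_world': array([[-9.97897529e-01, -6.39845454e-02,  1.03198896e-02,
         5.48043179e+02],
       [ 5.25754243e-02, -7.06061419e-01,  7.06196217e-01,
         1.49181338e+01],
       [-3.78991680e-02,  7.05254032e-01,  7.07940960e-01,
        -9.13177539e+02],
       [ 0.00000000e+00,  0.00000000e+00,  0.00000000e+00,
         1.00000000e+00]])}
0.1 [183.37021866 491.89949281 404.246917  ] [[-9.37022875e-01  3.49267514e-01 -5.79587707e-04]
 [ 3.49267927e-01  9.37022435e-01 -9.33264339e-04]
 [ 2.17127769e-04 -1.07692143e-03 -9.99999397e-01]] 88.28382777944253 [-0.81287711 -0.26941839 -0.80179057]
```

View pics/top0.png

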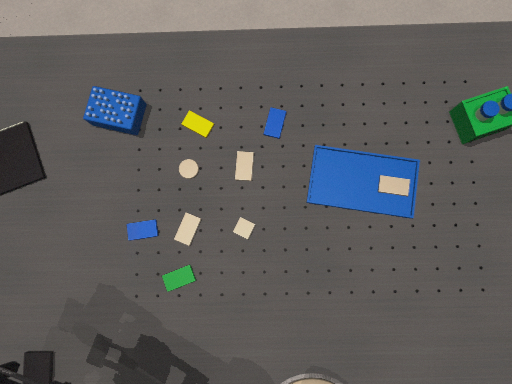

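The top view shows two off-white oblong plates at (244,166) and (187,229). The things that could be mistaken for them are the square (244,228), the disc (188,169), yellow (198,124), blue (275,122) and (142,230), green (179,278), and the starter in the tray (394,185). I'll measure the plates and check them in a crop.

```bash
cat > h.py <<'E'
import numpy as np,cv2
from rig import arm
def ray(p,uv,z):
    f=192/np.tan(np.radians(p["vertical_fov"]/2)); T=p["camera_from_world"]
    d=np.array([(uv[0]-p["cx"])/f,-(uv[1]-p["cy"])/f,-1]); R=T[:3,:3]
    c=-R.T@T[:3,3]; w=R.T@d; return c+w*(z-c[2])/w[2]
def rects(img,p,mask,z,amin=150):
    out=[]
    for c in cv2.findContours(mask.astype(np.uint8),cv2.RETR_EXTERNAL,cv2.CHAIN_APPROX_NONE)[0]:
        if cv2.contourArea(c)<amin: continue
        w=np.array([ray(p,q,z)[:2] for q in c[:,0,:]],np.float32)
        r=cv2.minAreaRect(w); m=cv2.moments(c); (cx,cy),(a,b),t=r
        if a<b: a,b,t=b,a,t+90
        t=(t+90)%180-90
        out.append((np.round([m["m10"]/m["m00"],m["m01"]/m["m00"]],0),np.round([cx,cy,a,b,t],1)))
    return out
def white(i):
    i=i.astype(int); h=cv2.cvtColor(i.astype(np.uint8),cv2.COLOR_RGB2HSV)
    return (i[:,:,0]>170)&(i[:,:,2]>110)&(h[:,:,1]<110)
def blue(i):
    i=i.astype(int); return (i[:,:,2]>90)&(i[:,:,2]>i[:,:,0]+60)&(i[:,:,2]>i[:,:,1]+40)
E
python3 - <<'E'
from h import *
p=arm.camera_params("top"); i=cv2.imread("pics/top0.png")[:,:,::-1]
m=white(i); m[:45]=0
for r in rects(i,p,m,8): print("w",*r)
for r in rects(i,p,blue(i),12): print("b",*r)
s=cv2.imread("pics/top0.png")[130:260,140:440]; cv2.imwrite("pics/c0.png",cv2.resize(s,None,fx=2.6,fy=2.6,interpolation=cv2.INTER_CUBIC))
E
```

```text
w [243. 228.] [453.2 147.1  37.7  37.  -27.6]
w [187. 229.] [454.2 280.3  68.6  38.8 -23.9]
w [394. 185.] [ 546.2 -209.3   68.5   38.3   79.9]
w [188. 168.] [599.1 278.1  44.1  43.4  -0. ]
w [244. 165.] [602.4 144.2  68.8  38.7  -5.3]
b [142. 229.] [453.9 385.8  70.4  39.5 -82.5]
b [363. 181.] [ 557.8 -137.   250.2  140.8   80.1]
b [274. 122.] [705.3  68.   70.2  40.7 -15.5]
b [491. 108.] [ 726.2 -449.4   37.3   34.9  -47.1]
b [111. 107.] [754.2 465.8 124.4  87.6  75.7]
```

View pics/c0.png

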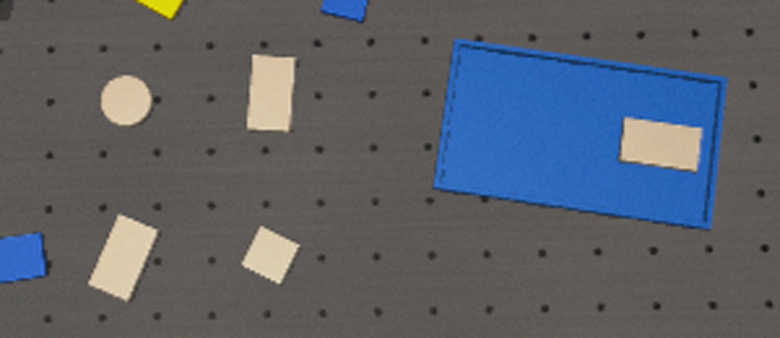

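View pics/side0.png

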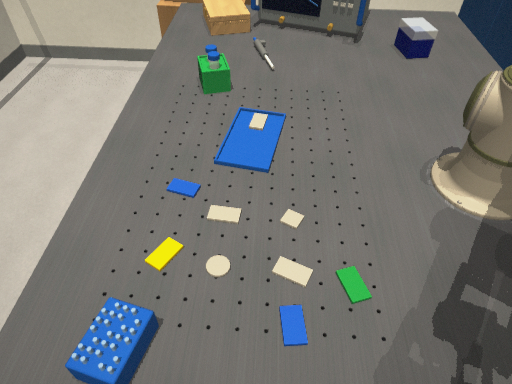

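Plates A (602,144, 68.8x38.7 mm) and B (454,280, 68.6x38.8 mm) match 70x40 in colour and size. The tray is 250x141, with its long axis at 80.1° and the starter at its -y end. Next I'll go above A for a wrist look.

```bash
cat >> h.py <<'E'
from scipy.spatial.transform import Rotation as Ro
def Rt(yaw,tilt=0):   # tool down, tool y at yaw deg; tilt deg about tool y
    y=np.array([np.cos(np.radians(yaw)),np.sin(np.radians(yaw)),0]); z=np.array([0,0,-1.])
    return np.c_[np.cross(y,z),y,z]@Ro.from_rotvec([0,np.radians(tilt),0]).as_matrix()
def go(g,yaw,tilt=0,off=147):  # first shift (current tool axes), then turn, totals in full scales
    o=arm.get_obs(); R=np.array(o["ee_rot"]); T=Rt(yaw,tilt)
    p=np.array(g)-T[:,2]*off
    print("shift then turn",np.round(R.T@(p-o["eef_pos"])/60,3),np.round(Ro.from_matrix(R.T@T).as_rotvec()/.12,3),
      "or turn then shift",np.round(T.T@(p-o["eef_pos"])/60,3),"tcp",np.round(o["eef_pos"],1),"t",round(o["time_s"],2),"F",np.round(o["ft_force"],1))
E
python3 - <<'E'
from h import *
go([602,144,160],84.7)
E
```

```text
shift then turn [-8.563 -2.995  1.622] [-0.009 -0.003 -2.202] or turn then shift [-7.483 -5.129  1.621] tcp [183.4 491.9 404.2] t 0.1 F [-0.8 -0.3 -0.8]
```

send_rows:
  commands:
    - [1, -0.856, -0.3, 0.162, 0, 0, 0]
    - [1, -0.856, -0.3, 0.162, 0, 0, 0]
    - [1, -0.856, -0.3, 0.162, 0, 0, 0]
    - [1, -0.856, -0.3, 0.162, 0, 0, 0]
    - [1, -0.856, -0.3, 0.162, 0, 0, 0]
  force: 15

```text
time_s: 0.72
eef_pos: [393.7, 316.6, 355.7]
ee_rot: [[-0.937, 0.349, -0.0], [0.349, 0.937, -0.0], [0.0, -0.0, -1.0]]
ft_force: [0.9, 0.4, -0.2]
finger_gap: 88.0
gripper_force: 0.0
```

send_rows:
  commands:
    - [1, -0.856, -0.3, 0.162, 0, 0, 0]
    - [1, -0.856, -0.3, 0.162, 0, 0, 0]
    - [1, -0.856, -0.3, 0.162, 0, 0, 0]
    - [1, -0.856, -0.3, 0.162, 0, 0, 0]
    - [1, -0.856, -0.3, 0.162, 0, 0, 0]

```text
time_s: 1.35
eef_pos: [603.0, 142.5, 306.9]
ee_rot: [[-0.937, 0.349, -0.001], [0.349, 0.937, 0.0], [0.001, -0.0, -1.0]]
ft_force: [-0.1, 0.7, -0.1]
finger_gap: 88.4
gripper_force: 0.0
```

send_rows:
  commands:
    - [1, 0, 0, 0, 0, 0, -0.734]
    - [1, 0, 0, 0, 0, 0, -0.734]
    - [1, 0, 0, 0, 0, 0, -0.734]
    - [1, 0, 0, 0, 0, 0, 0]
    - [1, 0, 0, 0, 0, 0, 0]

```text
time_s: 1.98
eef_pos: [601.7, 143.9, 307.3]
ee_rot: [[-0.996, 0.094, -0.0], [0.094, 0.996, -0.0], [0.0, -0.0, -1.0]]
ft_force: [0.2, 0.4, -0.2]
finger_gap: 88.4
gripper_force: 0.0
```

Run:
```python
from h import *
p=arm.camera_params("wrist"); i=arm.grab_frame("wrist"); cv2.imwrite("pics/w1.png",i[:,:,::-1])
for r in rects(i,p,white(i),8,800): print("w",*r)
go([602,144,21],84.7)
```

```text
w [405. 163.] [597.4 278.1  47.4  46.9  84.6]
w [405.  15.] [471.7 271.8  40.7  28.7  66.6]
w [244.  13.] [457.2 143.9  39.8  27.3  62.6]
shift then turn [-5.000e-03  2.000e-03  2.323e+00] [-0.    -0.002 -0.012] or turn then shift [-4.000e-03  2.000e-03  2.323e+00] tcp [601.7 143.9 307.4] t 2.02 F [ 0.2  0.1 -0.3]
```

View pics/w1.png

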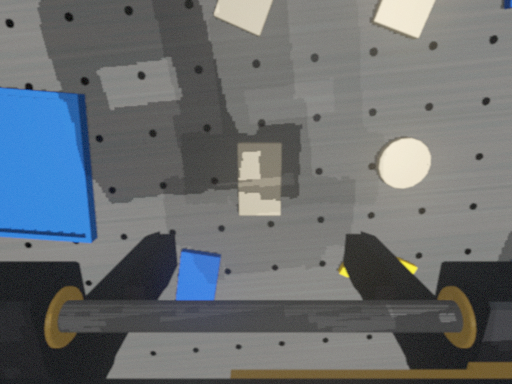

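The plate lies in the gripper's shadow with its centre near (260,179) and corners at about (238,142), (281,142), (281,215) and (239,215). It looks square with the tool.

Run:
```python
from h import *
p=arm.camera_params("wrist")
c=[ray(p,q,8)[:2] for q in [(238,142),(281.5,142),(281,215.5),(239,215.5)]]
print(np.round(c,1),np.mean(c,0)); print(cv2.minAreaRect(np.array(c,np.float32)))
```

```text
[[563.2 128. ]
 [566.9 167. ]
 [637.9 161.2]
 [634.1 120.7]] [600.49365087 144.21722068]
((600.5032348632812, 144.32720947265625), (40.724239349365234, 71.26602935791016), 84.58985900878906)
```

send_rows:
  commands:
    - [1, 0.015, 0, 0.8, 0, 0, 0]
    - [1, 0, 0, 0.8, 0, 0, 0]
    - [1, 0, 0, 0.5, 0, 0, 0]
    - [1, 0, 0, 0.22, 0, 0, 0]
    - [0.3, 0, 0, 0, 0, 0, 0]
  force: 15

```text
time_s: 2.65
eef_pos: [601.1, 144.0, 168.6]
ee_rot: [[-0.996, 0.093, 0.001], [0.093, 0.996, 0.0], [-0.001, 0.0, -1.0]]
ft_force: [0.7, -0.2, -0.2]
finger_gap: 80.5
gripper_force: 0.0
```

send_rows:
  commands:
    - [0.3, 0, 0, 0, 0, 0, 0]
    - [0.3, 0, 0, 0, 0, 0, 0]
    - [0.3, 0, 0, 0, 0, 0, 0]
    - [0.3, 0, 0, 0, 0, 0, 0]

```text
time_s: 3.15
eef_pos: [600.9, 144.0, 168.5]
ee_rot: [[-0.996, 0.092, 0.0], [0.092, 0.996, -0.0], [-0.0, -0.0, -1.0]]
ft_force: [-1.5, -1.5, 0.8]
finger_gap: 40.2
gripper_force: 0.2
```

send_rows:
  commands:
    - [0.2, 0, 0, 0, 0, 0, 0]
    - [0.2, 0, 0, 0, 0, 0, 0]
    - [0.2, 0, 0, -0.4, 0, 0, 0]
    - [0.2, 0, 0, -0.8, 0, 0, 0]
    - [0.2, 0, 0, -0.8, 0, 0, 0]
  force: 20

```text
time_s: 3.78
eef_pos: [600.7, 143.9, 289.4]
ee_rot: [[-0.996, 0.092, -0.001], [0.092, 0.996, -0.0], [0.001, -0.0, -1.0]]
ft_force: [-0.2, 0.2, 0.7]
finger_gap: 39.5
gripper_force: 20.0
```

Run:
```python
from h import *
p=arm.camera_params("top"); i=cv2.imread("pics/top0.png")[:,:,::-1]
m=white(i); m[:45]=0
S=[r for r in rects(i,p,m,12)if abs(r[0][0]-394)<5][0][1]; T=[r for r in rects(i,p,blue(i),12)if abs(r[0][0]-363)<5][0][1]
print(S,T)
u=np.array([np.cos(np.radians(80.1)),np.sin(np.radians(80.1))])
print(S[:2]+47.4*u, (S[:2]-T[:2])@u)
c=S[:2]+47.4*u
go([*c,130],-9.9); print(arm.get_obs()["finger_gap"],arm.get_obs()["gripper_force"])
```

```text
[ 545.6 -208.2   68.3   38.1   79.9] [ 557.8 -137.   250.2  140.8   80.1]
[ 553.74943935 -161.50581794] -72.23731904562868
shift then turn [ 0.309 -5.141  0.207] [-6.0000e-03 -5.0000e-03  1.3758e+01] or turn then shift [-5.149  0.104  0.206] tcp [600.7 143.9 289.4] t 3.77 F [-0.2  0.2  0.7]
39.54831837556642 19.999961256980896
```

send_rows:
  commands:
    - [0.2, 0.06, -0.95, -0.06, 0, 0, 0]
    - [0.2, 0.06, -0.95, -0.06, 0, 0, 0]
    - [0.2, 0.06, -0.95, -0.06, 0, 0, 0]
    - [0.2, 0.06, -0.95, -0.06, 0, 0, 0]
    - [0.2, 0.06, -0.95, -0.06, 0, 0, 0]

```text
time_s: 4.4
eef_pos: [556.0, -139.9, 306.4]
ee_rot: [[-0.996, 0.092, 0.0], [0.092, 0.996, 0.0], [-0.0, 0.0, -1.0]]
ft_force: [-0.1, 0.3, -0.0]
finger_gap: 39.7
gripper_force: 20.0
```

send_rows:
  commands:
    - [0.2, 0.06, -0.95, 0, 0, 0, 0]
    - [0.2, 0.06, -0.95, 0, 0, 0, 0]
    - [0.2, 0, 0, 0, 0, 0, 0.98]
    - [0.2, 0, 0, 0, 0, 0, 0.98]
    - [0.2, 0, 0, 0, 0, 0, 0.98]

```text
time_s: 5.03
eef_pos: [538.8, -251.2, 306.1]
ee_rot: [[-0.901, 0.435, -0.0], [0.435, 0.901, 0.0], [0.0, 0.0, -1.0]]
ft_force: [-0.5, -0.7, -0.9]
finger_gap: 39.4
gripper_force: 20.0
```

send_rows:
  commands:
    - [0.2, 0, 0, 0, 0, 0, 0.98]
    - [0.2, 0, 0, 0, 0, 0, 0.98]
    - [0.2, 0, 0, 0, 0, 0, 0.98]
    - [0.2, 0, 0, 0, 0, 0, 0.98]
    - [0.2, 0, 0, 0, 0, 0, 0.98]

```text
time_s: 5.65
eef_pos: [538.9, -251.0, 306.1]
ee_rot: [[-0.509, 0.861, -0.0], [0.861, 0.509, 0.0], [0.0, -0.0, -1.0]]
ft_force: [0.5, 0.0, -1.0]
finger_gap: 39.6
gripper_force: 20.0
```

send_rows:
  commands:
    - [0.2, 0, 0, 0, 0, 0, 0.98]
    - [0.2, 0, 0, 0, 0, 0, 0.98]
    - [0.2, 0, 0, 0, 0, 0, 0.98]
    - [0.2, 0, 0, 0, 0, 0, 0.98]
    - [0.2, 0, 0, 0, 0, 0, 0.98]

```text
time_s: 6.28
eef_pos: [538.8, -251.0, 306.1]
ee_rot: [[0.054, 0.999, -0.0], [0.999, -0.054, 0.0], [0.0, -0.0, -1.0]]
ft_force: [-0.4, -0.5, -0.4]
finger_gap: 39.2
gripper_force: 20.0
```

send_rows:
  commands:
    - [0.2, 0, 0, 0, 0, 0, 0.98]
    - [0.2, 0, 0, 0, 0, 0, 0]
    - [0.2, 0, 0, 0, 0, 0, 0]

```text
time_s: 6.65
eef_pos: [538.9, -251.0, 306.2]
ee_rot: [[0.165, 0.986, -0.0], [0.986, -0.165, 0.0], [0.0, -0.0, -1.0]]
ft_force: [-0.2, -0.2, -0.2]
finger_gap: 39.5
gripper_force: 20.0
```

Run:
```python
from h import *
p=arm.camera_params("wrist"); i=arm.grab_frame("wrist"); cv2.imwrite("pics/w2.png",i[:,:,::-1])
for r in rects(i,p,white(i),12,800): print("w",*r)
for r in rects(i,p,blue(i),12,800): print("b",*r)
go([553.7,-161.5,130],-9.9)
```

```text
w [263. 210.] [ 531.7 -283.6   76.8   47.2   -9.8]
w [260. 133.] [ 544.3 -208.9   69.    39.9   79.4]
b [260.  91.] [ 548.8 -183.5  157.6  140.9   80.1]
shift then turn [ 1.512 -0.003  0.487] [-0.002 -0.001  0.054] or turn then shift [ 1.512 -0.013  0.487] tcp [ 538.9 -251.   306.2] t 6.7 F [-0.   0.3  0.3]
```

View pics/w2.png

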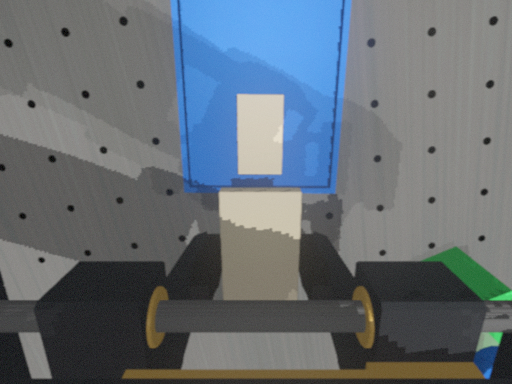

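The picture shows the starter at (260,133) in the tray and the held plate's front edge at row 190, columns 219–302. I'll check how the plate sits in the grip.

Run:
```python
from h import *
p=arm.camera_params("wrist"); o=arm.get_obs(); R=np.array(o["ee_rot"])
for q in [(219,190),(302,190)]: print(np.round(R.T@(ray(p,q,145.7)-o["eef_pos"]),1))
for q in [(237,94.5),(284,94.5),(283,175),(237,175)]: print(np.round(ray(p,q,12)[:2],1))
u=np.array([np.cos(np.radians(80)),np.sin(np.radians(80))])
```

```text
[ 34.5 -20.9 160.5]
[ 34.5  18.6 160.5]
[ 531.1 -172.1]
[ 570.2 -178.6]
[ 559.3 -248. ]
[ 517.9 -241. ]
```

Run:
```python
from h import *
go([553,-162.3,45],-10,-9.8,164.5)
```

```text
shift then turn [ 1.963 -0.009  1.652] [ 0.004 -1.426  0.068] or turn then shift [ 2.216 -0.025  1.294] tcp [ 538.9 -251.   306.2] t 6.7 F [-0.   0.3  0.3]
```

send_rows:
  commands:
    - [0.2, 0.65, -0.003, 0, 0, 0, 0]
    - [0.2, 0.65, -0.003, 0.2, 0, 0, 0]
    - [0.2, 0.66, -0.003, 0.45, 0, 0, 0]
    - [0.2, 0, 0, 0.5, 0, 0, 0.07]
    - [0.2, 0, 0, 0.5, 0, 0, 0]

```text
time_s: 7.32
eef_pos: [558.1, -134.4, 206.6]
ee_rot: [[0.173, 0.985, 0.0], [0.985, -0.173, -0.0], [-0.0, 0.0, -1.0]]
ft_force: [0.7, 0.2, -1.1]
finger_gap: 39.8
gripper_force: 20.0
```

send_rows:
  commands:
    - [0.2, 0, 0, 0, 0, -0.715, 0]
    - [0.2, 0, 0, 0, 0, -0.715, 0]
    - [0.2, 0, 0, 0, 0, 0, 0]

```text
time_s: 7.7
eef_pos: [558.1, -134.7, 207.3]
ee_rot: [[0.172, 0.985, -0.03], [0.97, -0.174, -0.167], [-0.17, -0.0, -0.985]]
ft_force: [-1.1, 0.4, -0.7]
finger_gap: 39.8
gripper_force: 20.0
```

Run:
```python
from h import *
go([553,-162.3,15.2],-10,-9.8,164.5)
```

```text
shift then turn [ 0.084 -0.004  0.492] [-0.003 -0.001 -0.004] or turn then shift [ 0.084 -0.004  0.492] tcp [ 558.1 -134.7  207.3] t 7.7 F [-1.1  0.4 -0.7]
```

send_rows:
  commands:
    - [0.2, 0.044, -0.002, 0.25, 0, 0, 0]
    - [0.2, 0.04, -0.002, 0.2, 0, 0, 0]
    - [0.2, 0, 0, 0.042, 0, 0, 0]
    - [0.2, 0, 0, 0, 0, 0, 0]

```text
time_s: 8.2
eef_pos: [557.8, -135.1, 177.1]
ee_rot: [[0.173, 0.984, -0.03], [0.97, -0.176, -0.168], [-0.17, -0.0, -0.985]]
ft_force: [-0.1, -0.2, -0.3]
finger_gap: 39.3
gripper_force: 20.0
```

Run:
```python
from h import *
go([553,-162.3,14.2],-10,-9.8,164.5)
i=arm.grab_frame("side")[90:190,190:310]; cv2.imwrite("pics/s3.png",cv2.resize(i[:,:,::-1],None,fx=5,fy=5,interpolation=cv2.INTER_CUBIC))
```

```text
shift then turn [ 0.009 -0.     0.013] [-0.006  0.002 -0.017] or turn then shift [ 0.009 -0.     0.013] tcp [ 557.8 -135.1  177.1] t 8.2 F [-0.1 -0.2 -0.3]
```

View pics/s3.png

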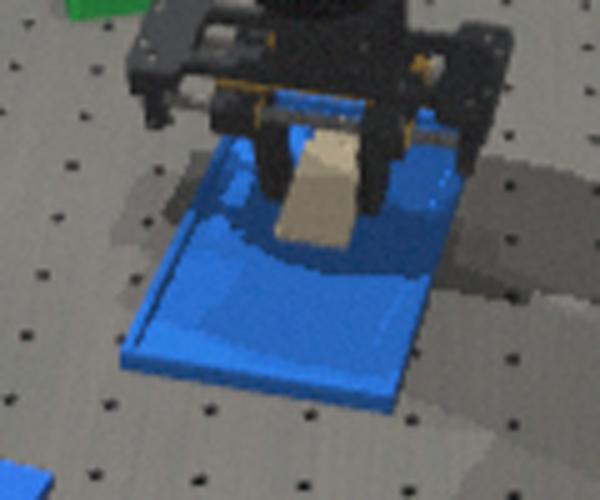

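The side view shows the plate tilted in the fingers, its far end at about (312,240) near the tray floor and in line with the starter. I'll release it.

send_rows:
  commands:
    - [0.2, 0.009, 0, 0.013, 0, 0, 0]
    - [0.2, 0, 0, 0, 0, 0, 0]
    - [0.65, 0, 0, 0, 0, 0, 0]
    - [0.65, 0, 0, 0, 0, 0, 0]
    - [0.65, 0, 0, 0, 0, 0, 0]

```text
time_s: 8.88
eef_pos: [557.9, -134.6, 176.6]
ee_rot: [[0.173, 0.984, -0.03], [0.97, -0.176, -0.168], [-0.171, 0.0, -0.985]]
ft_force: [-0.2, 0.2, -0.8]
finger_gap: 57.2
gripper_force: 0.0
```

send_rows:
  commands:
    - [0.65, 0, 0, -0.3, 0, 0, 0]
    - [0.65, 0, 0, -0.8, 0, 0, 0]
    - [0.65, 0, 0, -0.9, 0, 0, 0]
    - [0.9, 0, 0, 0, 0, 0.715, 0]
    - [1, 0, 0, 0, 0, 0.715, 0]

```text
time_s: 9.5
eef_pos: [561.5, -113.9, 296.8]
ee_rot: [[0.175, 0.985, 0.003], [0.985, -0.175, 0.002], [0.002, 0.003, -1.0]]
ft_force: [-0.3, 0.6, -0.4]
finger_gap: 75.0
gripper_force: 0.0
```

Run:
```python
from h import *
go([454.2,280.3,160],66.1)
```

```text
shift then turn [ 6.157 -2.908 -0.163] [ 3.2000e-02 -3.0000e-03 -1.1077e+01] or turn then shift [ 4.296  5.283 -0.17 ] tcp [ 561.5 -113.9  296.8] t 9.5 F [-0.3  0.6 -0.4]
```

send_rows:
  commands:
    - [1, 0.77, -0.3635, -0.02, 0, 0, 0]
    - [1, 0.77, -0.3635, -0.02, 0, 0, 0]
    - [1, 0.77, -0.3635, -0.02, 0, 0, 0]
    - [1, 0.77, -0.3635, -0.02, 0, 0, 0]
    - [1, 0.77, -0.3635, -0.02, 0, 0, 0]

```text
time_s: 10.12
eef_pos: [493.9, 133.8, 302.2]
ee_rot: [[0.175, 0.985, 0.002], [0.985, -0.175, 0.0], [0.001, 0.002, -1.0]]
ft_force: [0.2, -0.5, -0.1]
finger_gap: 88.6
gripper_force: 0.0
```

send_rows:
  commands:
    - [1, 0.77, -0.3635, -0.02, 0, 0, 0]
    - [1, 0.77, -0.3635, -0.02, 0, 0, 0]
    - [1, 0.77, -0.3635, -0.02, 0.032, 0, 0]
    - [1, 0, 0, 0, 0, 0, -0.923]
    - [1, 0, 0, 0, 0, 0, -0.923]

```text
time_s: 10.75
eef_pos: [454.1, 280.9, 305.6]
ee_rot: [[-0.05, 0.999, -0.003], [0.999, 0.05, 0.001], [0.001, -0.003, -1.0]]
ft_force: [-0.5, -0.1, -0.1]
finger_gap: 88.1
gripper_force: 0.0
```

send_rows:
  commands:
    - [1, 0, 0, 0, 0, 0, -0.923]
    - [1, 0, 0, 0, 0, 0, -0.923]
    - [1, 0, 0, 0, 0, 0, -0.923]
    - [1, 0, 0, 0, 0, 0, -0.923]
    - [1, 0, 0, 0, 0, 0, -0.923]

```text
time_s: 11.38
eef_pos: [454.4, 280.2, 305.6]
ee_rot: [[-0.567, 0.824, -0.003], [0.824, 0.567, 0.001], [0.002, -0.001, -1.0]]
ft_force: [0.8, 0.6, 0.2]
finger_gap: 88.0
gripper_force: 0.0
```

send_rows:
  commands:
    - [1, 0, 0, 0, 0, 0, -0.923]
    - [1, 0, 0, 0, 0, 0, -0.923]
    - [1, 0, 0, 0, 0, 0, -0.923]
    - [1, 0, 0, 0, 0, 0, -0.923]
    - [1, 0, 0, 0, 0, 0, -0.923]

```text
time_s: 12.0
eef_pos: [454.4, 280.2, 305.6]
ee_rot: [[-0.915, 0.402, -0.003], [0.402, 0.915, 0.001], [0.003, 0.0, -1.0]]
ft_force: [0.4, 0.6, -0.5]
finger_gap: 88.1
gripper_force: 0.0
```

send_rows:
  commands:
    - [1, 0, 0, 0, 0, 0, 0]
    - [1, 0, 0, 0, 0, 0, 0]

```text
time_s: 12.25
eef_pos: [454.5, 280.1, 304.9]
ee_rot: [[-0.913, 0.408, -0.003], [0.408, 0.913, 0.001], [0.003, -0.0, -1.0]]
ft_force: [0.5, -0.4, 0.6]
finger_gap: 88.2
gripper_force: 0.0
```

Run:
```python
from h import *
p=arm.camera_params("wrist"); i=arm.grab_frame("wrist")
t=arm.grab_frame("top"); m=white(t); m[:45]=0
for r in rects(t,arm.camera_params("top"),m,14): print("top",*r)
for r in rects(i,p,white(i),8,800): print("w",*r)
go([454.2,280.3,21],66.1)
a=cv2.resize(t[130:230,290:440],(512,342),interpolation=cv2.INTER_CUBIC)
s=cv2.resize(i,(400,300)); a=cv2.resize(a,(400,267)); a=np.vstack([a,np.zeros((33,400,3),np.uint8)])
cv2.imwrite("pics/m4.png",np.hstack([s,a])[:,:,::-1]); cv2.imwrite("pics/w4.png",i[:,:,::-1])
```

```text
top [135. 356.] [192.9 399.1 171.   68.6   5.1]
top [ 94. 255.] [401.7 496.8 228.5  34.9  11.7]
top [140. 225.] [441.  398.4 227.6 179.6  15.3]
top [384. 183.] [ 550.  -184.8  114.7   39.7   80.2]
top [188. 168.] [597.8 276.9  43.9  43.1  -0. ]
w [131. 231.] [451.9 145.5  40.5  37.5 -30. ]
shift then turn [-1.000e-03  2.000e-03  2.277e+00] [-0.006 -0.029 -0.02 ] or turn then shift [0.007 0.    2.277] tcp [454.6 280.1 304.6] t 12.35 F [-0.7  0.1  0.3]
```

View pics/m4.png

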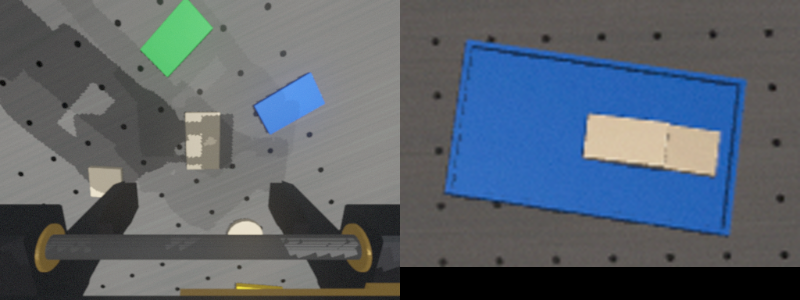

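Plate 2 lies in line with the starter and overlaps it (the seam is visible). Plate B is centred and square under the gripper, so I'll grasp it.

send_rows:
  commands:
    - [1, 0.01, 0, 0.8, 0, -0.029, 0]
    - [1, 0, 0, 0.8, 0, 0, 0]
    - [1, 0, 0, 0.45, 0, 0, 0]
    - [1, 0, 0, 0.218, 0, 0, 0]
    - [0.2, 0, 0, 0, 0, 0, 0]

```text
time_s: 12.98
eef_pos: [454.1, 280.4, 168.4]
ee_rot: [[-0.914, 0.407, -0.0], [0.407, 0.914, -0.001], [0.0, -0.001, -1.0]]
ft_force: [0.2, 0.2, -0.1]
finger_gap: 80.1
gripper_force: 0.0
```

send_rows:
  commands:
    - [0.2, 0, 0, 0, 0, 0, 0]
    - [0.2, 0, 0, 0, 0, 0, 0]
    - [0.2, 0, 0, 0, 0, 0, 0]
    - [0.2, 0, 0, 0, 0, 0, 0]
    - [0.2, 0, 0, 0, 0, 0, 0]

```text
time_s: 13.6
eef_pos: [453.9, 280.3, 168.5]
ee_rot: [[-0.914, 0.406, -0.0], [0.406, 0.914, -0.001], [0.0, -0.001, -1.0]]
ft_force: [-0.7, -0.4, 2.1]
finger_gap: 39.8
gripper_force: 20.0
```

Run:
```python
from h import *
go([0,0,0],0); print(arm.get_obs()["finger_gap"],arm.get_obs()["gripper_force"])
```

```text
shift then turn [ 5.015 -7.341  0.364] [-6.000e-03  3.000e-03  9.605e+00] or turn then shift [-4.671 -7.565  0.358] tcp [453.9 280.3 168.5] t 13.6 F [-0.7 -0.4  2.1]
39.771496238811665 20.00047892332077
```

send_rows:
  commands:
    - [0.2, 0, 0, -0.4, 0, 0, 0]
    - [0.2, 0, 0, -0.9, 0, 0, 0]
    - [0.2, 0, 0, -0.9, 0, 0, 0]
    - [0.2, 0, 0, 0, 0, 0, 0]

```text
time_s: 14.1
eef_pos: [454.3, 280.6, 303.9]
ee_rot: [[-0.914, 0.406, 0.006], [0.406, 0.914, 0.002], [-0.005, 0.004, -1.0]]
ft_force: [0.1, -0.3, -0.7]
finger_gap: 39.7
gripper_force: 20.0
```

Run:
```python
from h import *
u=np.array([.1728,.985]); S=np.array([544.8,-208.8])
print(S-45*u, S+94.6*u); go([*(S-45*u),135],-10,0,164.5); print(arm.get_obs()["finger_gap"],arm.get_obs()["gripper_force"])
```

```text
[ 537.024 -253.125] [ 561.14688 -115.619  ]
shift then turn [-4.871 -7.57   0.067] [ 0.058  0.013 11.06 ] or turn then shift [-8.521  2.902  0.073] tcp [454.3 280.6 303.9] t 14.1 F [ 0.1 -0.3 -0.7]
39.74318890446254 19.999841451644897
```

send_rows:
  commands:
    - [0.2, -0.487, -0.757, 0, 0, 0, 0]
    - [0.2, -0.487, -0.757, 0, 0, 0, 0]
    - [0.2, -0.487, -0.757, 0, 0, 0, 0]
    - [0.2, -0.487, -0.757, 0, 0, 0, 0]
    - [0.2, -0.487, -0.757, 0, 0, 0, 0]

```text
time_s: 14.72
eef_pos: [495.0, 11.8, 299.3]
ee_rot: [[-0.914, 0.406, -0.002], [0.406, 0.914, -0.0], [0.002, -0.001, -1.0]]
ft_force: [1.1, 1.1, -0.1]
finger_gap: 39.2
gripper_force: 20.0
```

send_rows:
  commands:
    - [0.2, -0.487, -0.757, 0, 0, 0, 0]
    - [0.2, -0.487, -0.757, 0, 0, 0, 0]
    - [0.2, -0.487, -0.757, 0, 0, 0, 0]
    - [0.2, -0.487, -0.757, 0, 0, 0, 0]
    - [0.2, -0.487, -0.757, 0, 0, 0, 0]

```text
time_s: 15.35
eef_pos: [536.3, -255.1, 299.1]
ee_rot: [[-0.914, 0.406, -0.002], [0.406, 0.914, 0.001], [0.002, -0.0, -1.0]]
ft_force: [1.0, -0.6, -0.7]
finger_gap: 39.5
gripper_force: 20.0
```

send_rows:
  commands:
    - [0.2, 0, 0, 0, 0, 0, 0.922]
    - [0.2, 0, 0, 0, 0, 0, 0.922]
    - [0.2, 0, 0, 0, 0, 0, 0.922]
    - [0.2, 0, 0, 0, 0, 0, 0.922]
    - [0.2, 0, 0, 0, 0, 0, 0.922]

```text
time_s: 15.98
eef_pos: [536.3, -253.3, 299.0]
ee_rot: [[-0.561, 0.828, -0.003], [0.828, 0.561, 0.001], [0.002, -0.002, -1.0]]
ft_force: [-0.1, -0.4, 0.4]
finger_gap: 39.7
gripper_force: 20.0
```

send_rows:
  commands:
    - [0.2, 0, 0, 0, 0, 0, 0.922]
    - [0.2, 0, 0, 0, 0, 0, 0.922]
    - [0.2, 0, 0, 0, 0, 0, 0.922]
    - [0.2, 0, 0, 0, 0, 0, 0.922]
    - [0.2, 0, 0, 0, 0, 0, 0.922]

```text
time_s: 16.6
eef_pos: [536.3, -253.3, 299.0]
ee_rot: [[-0.042, 0.999, -0.003], [0.999, 0.042, 0.001], [0.001, -0.003, -1.0]]
ft_force: [0.5, -0.4, -1.0]
finger_gap: 39.4
gripper_force: 20.0
```

send_rows:
  commands:
    - [0.2, 0, 0, 0, 0, 0, 0.922]
    - [0.2, 0, 0, 0, 0, 0, 0.922]
    - [0.2, 0, 0, 0, 0, 0, 0]
    - [0.2, 0, 0, 0, 0, 0, 0]

```text
time_s: 17.1
eef_pos: [536.4, -253.3, 299.9]
ee_rot: [[0.172, 0.985, -0.002], [0.985, -0.172, -0.0], [-0.0, -0.002, -1.0]]
ft_force: [-0.8, 0.6, 0.3]
finger_gap: 39.5
gripper_force: 20.0
```

Run:
```python
from h import *
p=arm.camera_params("wrist"); i=arm.grab_frame("wrist"); cv2.imwrite("pics/w5.png",i[:,:,::-1])
for r in rects(i,p,white(i),12,800): print("w",*r)
go([561.1,-115.6,45],-10,-9.7,164.5)
```

```text
w [263. 209.] [ 529.5 -282.2   74.7   46.9   -9.9]
w [262.  97.] [ 547.7 -185.7  115.8   41.2   80. ]
shift then turn [2.795 0.011 1.548] [-0.009 -1.407  0.01 ] or turn then shift [3.015 0.006 1.056] tcp [ 536.4 -253.3  300.1] t 17.15 F [0.5 0.7 0.3]
```

View pics/w5.png

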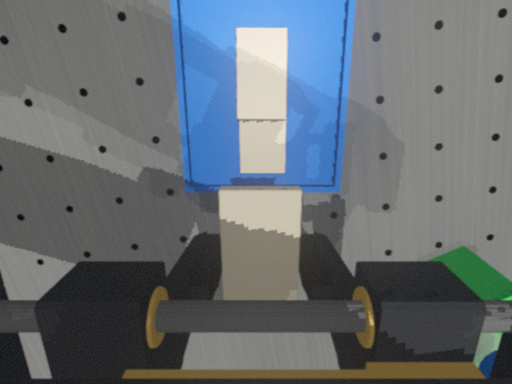

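The starter and plate 2 are in one straight line. The seam is at row 119, plate 2's far edge at row 28 and the starter's near edge at row 173. I'll work out their offsets along the row.

Run:
```python
from h import *
p=arm.camera_params("wrist"); u=np.array([.1728,.985]); n=np.array([-.985,.1728]); S=np.array([544.8,-208.8])
for q,z in [((237,28),12),((287,28),12),((237,119),23),((286,119),23),((240,174),12),((286,174),12)]:
    d=ray(p,q,z)[:2]-S; print(q,np.round([d@u,d@n],1))
o=arm.get_obs();R=np.array(o["ee_rot"])
for q in [(219,188),(302,188)]: print(np.round(R.T@(ray(p,q,o["eef_pos"][2]-160.5)-o["eef_pos"]),1))
```

```text
(237, 28) [80.5 20.1]
(287, 28) [ 80.5 -18.7]
(237, 119) [12.3 20.9]
(286, 119) [ 12.3 -18.8]
(240, 174) [-36.6  20.1]
(286, 174) [-36.6 -20.9]
[ 35.5 -20.9 160.5]
[ 35.5  18.5 160.5]
```

send_rows:
  commands:
    - [0.2, 0.8, 0.003, 0, 0, 0, 0]
    - [0.2, 0.8, 0.003, 0.1, 0, 0, 0]
    - [0.2, 0.8, 0.003, 0.4, 0, 0, 0]
    - [0.2, 0.37, 0.002, 0.5, 0, 0, 0]
    - [0.2, 0, 0, 0.55, -0.01, 0, 0]

```text
time_s: 17.77
eef_pos: [566.2, -88.1, 206.7]
ee_rot: [[0.17, 0.985, 0.001], [0.985, -0.17, -0.001], [-0.001, 0.001, -1.0]]
ft_force: [0.2, 0.3, 0.3]
finger_gap: 39.7
gripper_force: 20.0
```

send_rows:
  commands:
    - [0.2, 0, 0, 0, 0, -0.704, 0]
    - [0.2, 0, 0, 0, 0, -0.704, 0]
    - [0.2, 0, 0, 0, 0, 0, 0]

```text
time_s: 18.15
eef_pos: [566.0, -89.6, 207.3]
ee_rot: [[0.17, 0.985, -0.029], [0.971, -0.173, -0.166], [-0.168, 0.0, -0.986]]
ft_force: [-0.1, 0.9, -0.5]
finger_gap: 39.8
gripper_force: 20.0
```

Run:
```python
from h import *
go([560.9,-117.2,14.8],-10,-9.7,164.5)
```

```text
shift then turn [ 0.079 -0.004  0.499] [ 0.004 -0.002  0.007] or turn then shift [ 0.079 -0.004  0.499] tcp [566.  -89.6 207.3] t 18.15 F [-0.1  0.9 -0.5]
```

send_rows:
  commands:
    - [0.2, 0.045, -0.002, 0.25, 0, 0, 0]
    - [0.2, 0.034, -0.002, 0.2, 0, 0, 0]
    - [0.2, 0, 0, 0.049, 0, 0, 0]
    - [0.2, 0, 0, 0, 0, 0, 0]
    - [0.2, 0, 0, 0, 0, 0, 0]

```text
time_s: 18.77
eef_pos: [565.9, -90.3, 177.4]
ee_rot: [[0.172, 0.985, -0.028], [0.971, -0.174, -0.167], [-0.169, 0.001, -0.986]]
ft_force: [-0.2, -0.4, 0.7]
finger_gap: 39.5
gripper_force: 20.0
```

Run:
```python
from h import *
go([560.9,-117.2,14.1],-10,-9.7,164.5)
```

```text
shift then turn [ 0.01  -0.003  0.018] [ 0.011  0.004 -0.007] or turn then shift [ 0.01  -0.003  0.018] tcp [565.9 -90.3 177.4] t 18.77 F [-0.2 -0.4  0.7]
```

send_rows:
  commands:
    - [0.2, 0.01, 0, 0.014, 0, 0, 0]
    - [0.2, 0, 0, 0, 0, 0, 0]
    - [0.65, 0, 0, 0, 0, 0, 0]
    - [0.65, 0, 0, 0, 0, 0, 0]
    - [0.65, 0, 0, 0, 0, 0, 0]

```text
time_s: 19.4
eef_pos: [565.8, -89.8, 176.3]
ee_rot: [[0.172, 0.985, -0.029], [0.971, -0.174, -0.167], [-0.169, 0.001, -0.986]]
ft_force: [-0.2, 0.3, 0.3]
finger_gap: 57.4
gripper_force: 0.0
```

send_rows:
  commands:
    - [0.65, 0, 0, -0.3, 0, 0, 0]
    - [0.65, 0, 0, -0.8, 0, 0, 0]
    - [0.65, 0, 0, -0.9, 0, 0, 0]
    - [0.9, -0.9, 0, 0, 0, 0.715, 0]
    - [1, -0.9, 0, 0, 0, 0.715, 0]

```text
time_s: 20.02
eef_pos: [550.4, -175.5, 310.7]
ee_rot: [[0.172, 0.985, 0.005], [0.985, -0.172, 0.003], [0.004, 0.004, -1.0]]
ft_force: [0.8, 0.5, 0.6]
finger_gap: 75.3
gripper_force: 0.0
```

send_rows:
  commands:
    - [1, -0.9, 0, -0.3, 0, 0, 0]
    - [1, 0, 0, 0, 0, 0, 0]
    - [1, 0, 0, 0, 0, 0, 0]

```text
time_s: 20.4
eef_pos: [541.1, -227.7, 326.6]
ee_rot: [[0.174, 0.985, 0.001], [0.985, -0.174, 0.002], [0.002, 0.001, -1.0]]
ft_force: [0.2, -0.1, -0.1]
finger_gap: 88.5
gripper_force: 0.0
```

Run:
```python
from h import *
p=arm.camera_params("wrist"); i=arm.grab_frame("wrist"); s=arm.grab_frame("side")[90:190,190:310]
for r in rects(i,p,white(i),14,800): print("w",*r)
s=cv2.resize(s,(432,360),interpolation=cv2.INTER_CUBIC); i2=cv2.resize(i,(360,270)); i2=np.vstack([i2,np.zeros((90,360,3),np.uint8)])
cv2.imwrite("pics/m6.png",np.hstack([s,i2])[:,:,::-1]); cv2.imwrite("pics/w6.png",i[:,:,::-1]); print(arm.get_obs()["time_s"])
```

```text
w [261. 142.] [ 545.6 -197.    92.7   41.3   79.9]
w [260.  49.] [ 559.8 -116.8   68.3   41.2   80. ]
20.5
```

View pics/m6.png

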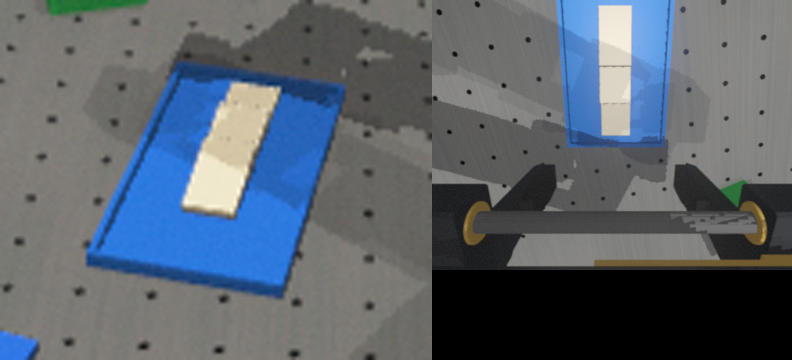

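Both views show three shingled plates in a straight line, with seams at about a third overlap and plate 3's far end on the tray floor. Nothing is touching the plates, so I'm handing in.

```bash
python3 -c "
from rig import arm; print(arm.hand_in())"
```

```text
the job is handed in; nothing more can be done
None
```

I laid both oblong plates in the tray, shingled in one straight line on from the starter plate and overlapping by about a third, and handed the job in at about 20.5 s; the hand-in call gave no verdict.

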